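# Reset the vent stay of a bench drying cabinet

### The job

The door of the small drying cabinet stands wide open on its stay, with the pin in the long slot of the flat bar. Lift the bar off the pin by its knob, bring the door in, and drop the middle one of the bar's three round holes over the pin until the bar lies flat on the keeper plate, then let go. Feel for the pin and do not force the bar against it; leave the timer and the other things alone.

Things in the scene. Friction and masses are not known exactly. Their poses are not given: they have to be found in the camera images.
- cabinet: white sheet-metal drying cabinet, fixed, 220 wide x 150 mm high; origin on the worktop under its middle, z up, x to its back (front face at x -79, back at +85 mm; the front looks towards the robot and to its right). Glazed aluminium door across its front, 215 mm long, top edge at z 146. Door hinge: vertical axis at x -88, y +105 mm
- door (a joint): door hinge angle, rad: 0 as found (0.65 rad open), -0.65 shut, grows as it opens towards the robot. Turns freely with slight friction and stays where it is left
- stay: flat steel bar 24 wide x 4 mm thick. Origin: its pivot on the door's top rail, 145 mm from the door's hinge axis, at the bar's underside; x along the bar to the knob, z up out of the bar. Swivels and lifts freely about the pivot. 11.5 mm round holes at x 34, 64, 94 mm; slot 43 x 12 mm centred at x 131; knob axis at x 177. Rests level, underside 154 mm over the worktop
- stay_knob (a point): grip point of the black upright knob at the free end of the bar, on its axis 21 mm above the bar's top (25 mm above its underside); the knob is 16 to 19 mm thick and 33 mm tall. With the middle hole at the pin, what is pressed on the knob bears about 2.8 times as hard on the pin or plate; the bar (160 g) seats by its own weight
- stay_slot (a point): centre of the bar's long slot, at the underside; 131 mm from the pivot. At the start the pin stands somewhere in the slot
- stay_middle_hole (a point): centre of the middle round hole (11.5 mm) at the bar's underside, 64 mm from the pivot: this hole goes over the pin. While the bar rides on top of the pin near this hole, the knob stands 17 to 25 mm above its seated height and climbs as the door comes in
- keeper: steel keeper plate 66 x 28 x 4 mm fixed on the cabinet's top; origin at the middle of its underside, x along the plate (away from the door), z up. Pin: steel, 9 mm thick, 9 mm tall above the plate's top, edge chamfered 0.8 mm. It is clamped anywhere within 12.5 mm either way of the plate's middle along x, on y = 0: find it by feel or by eye
- timer: small white timer, 62 x 62 x 18 mm, loose on the cabinet's top, back left; origin at its underside; leave alone
- beaker_250: glass beaker, 74 mm wide, 90 mm high, loose on the worktop left of the cabinet; origin at its underside; leave alone
- reagent_0: brown dropper bottle, 38 mm wide, 118 mm high, loose on the worktop right of the cabinet; origin at its underside; leave alone
- petri_0: petri dish with lid, 89 mm wide, 16 mm high, loose on the worktop at the right front of the cabinet; origin at its underside; leave alone

How it is judged:
By the outcome, as a careful person would: the job done as asked, in the order asked, and still so for the second after the job is handed in, with the robot touching nothing.
It also fails if it takes over 58 s, if anything falls off the work surface, if the arm or the gripper's body presses on something with over 40 N, if the wrist force passes 120 N, or if a joint passes its speed limit or range.

### The arm

A 7-joint arm with a two-finger parallel gripper is mounted at the origin on a cart in front of the work surface, level with it; the furniture and walls round the work are solid. World frame = base frame: x ahead of the robot, y to its left, z up, the work surface at z = 0. Lengths are in m, angles in rad, forces in N, time in s.
With the tool pointing down it reaches from about 0.35 to 0.9 m from the base axis. Payload 7.2 kg.
Tool frame: the origin (TCP) lies at the very end of the fingers, on their centre line; the grasp point (between the pads) lies 19 mm behind it; z points along the fingers, y is the line along which they close (so a half turn about z gives the same grasp; the last joint's range is limited). The gripper opens to 88 mm and grips with 3 to 60 N. Pads are 20 mm wide; open, the fingers measure 115 mm over their backs; the gripper's body (75 mm by 178 mm) begins 61 mm behind the grasp point.
Start: joints at [1.091, 0.411, -0.013, 1.596, 0.006, 1.134, -0.082], TCP at [0.25, -0.573, 0.223] pointing down, gripper open.
Joint ranges: [-2.95, 2.95], [-0.29, 1.99], [-1.47, 1.44], [0.14, 2.54], [-1.03, 4.17], [0.13, 1.85], [-2.86, 2.86]. Speed limits (rad/s): [2.39, 2.39, 3.01, 3.01, 3.14, 3.14, 3.14].

### API

Orientations are given as a unit quaternion [w, x, y, z].
In Python, from plant import * gives the robot as it stands.
- The arm moves only by the tool drive_tool, never from a script. Its argument "motion" is a list of rows, each a list of 5 numbers: the opening, from -1 (shut) to 1 (fully open), then the shift along the tool's x, y, z in shares of 80 cm (1.0 is 80 cm), then the turn about the tool's z in fractions of the full range, 1 being 90 degrees. In form: [[claw, tx, ty, tz, turn], ...]. A call has 1 to 12 rows; each row is the pose to reach, as a shift and turn from the pose commanded when the call began, along the tool's axes at that moment; what a row does not reach only later rows make up. A row lasts 1/10 s, in which the tool goes at most 50 mm and 8.59 degrees, less where a joint would pass 70% of its speed; a pose out of reach is approached as far as the arm can. A shift or turn number past 1, either way, is cut back to 1. A call with a gripper value outside its range is refused whole. The fingers move at their own pace and stop on an object; the grip force is fixed at half the most. Time passes only in rows, so rows that repeat a pose let the fingers close. It gives the time, the measured TCP pose, the force, the opening and the grip force at its end, in the units of the state.
- observe(): the state, without advancing time (a new reading comes with each control period).
- get_image(name): name is "scene" or "top"; returns (picture, depth): 384x512x3 uint8, red, green, blue; 384x512 float32, m along the optical axis (not along the pixel's ray), 0 where there is no reading.
- get_calibration(name): a dict with "fovy" (degrees; the focal length in pixels is half the picture's height over the tangent of half this angle, whatever the lens; pixels are square), "cx", "cy" (the principal point, pixels), "k1" (the pictures are not rectified: a ray, as slopes to the right and down, at radius r is drawn at 1 + k1 r^2 times it, then the intrinsics apply), "pose" (4x4, takes a point from camera to world coordinates). Camera axes: x right, y down, z forward; pixel columns grow to the right and rows downward; lengths in m; the calibration is good to about 2 mm. A picture is of the moment at which its call begins. get_calibration takes no time and is no camera call.
- finish_job(): hands the job in; it is judged then, once.
The state is a dict: "clock": time; "joint_positions": joint angles; "dq": joint speeds; "joint_efforts": joint torques, N m; "eef_pos": TCP position; "eef_rot": TCP orientation; "contact_force": force on the tool from outside, world axes, zero at the start; "ft_torque": the same for the moment, N m; "width": finger opening in m; "grasp_force": force on a finger pad.
Only numpy, scipy, OpenCV 4.12 (cv2) and the standard library are available. Lean on these libraries where they do the work, as an engineer would, in place of code of your own. Each camera call takes 0.05 s, during which the arm holds its last target. There are 200 camera calls.

## Working session

There is one attempt and no reset: what is moved stays moved. The work goes in short steps, Python scripts to look and compute and a tool call to move; the robot and the scene stay as the last step left them, time stands still between calls to the robot, and variables do not carry over. Pictures are saved under pics/ and viewed, at most 10 in all, crops included, and the job is handed in when it is done.

Besides the shell and the picture viewer there is one more tool, called after "Emit:" as name([rows], argument=value, ...), one row to a line, values as JSON. drive_tool: Moves the arm, as the interface text tells. Its arguments: {"type":"object","properties":{"motion":{"type":"array","items":{"type":"array","items":{"type":"number"}}}},"required":["motion"]}

```bash
mkdir -p pics; cat > h.py <<'E'
from plant import *
import numpy as np, cv2
def ray(name,u,v):
    c=get_calibration(name);f=192/np.tan(np.radians(c["fovy"])/2)
    d=np.array([(u-c["cx"])/f,(v-c["cy"])/f]);s=d.copy()
    for _ in range(20): s=d/(1+c["k1"]*(s@s))
    P=np.array(c["pose"]);return P[:3,3],P[:3,:3]@np.array([s[0],s[1],1.])
def pt(name,u,v,depth): o,d=ray(name,u,v);return o+d*depth
def atz(name,u,v,z): o,d=ray(name,u,v);return o+d*(z-o[2])/d[2]
def tri(a,b):
    (o1,d1),(o2,d2)=ray(*a),ray(*b);d1=d1/np.linalg.norm(d1);d2=d2/np.linalg.norm(d2)
    t=np.linalg.lstsq(np.c_[d1,-d2],o2-o1,rcond=None)[0];p,q=o1+t[0]*d1,o2+t[1]*d2
    return (p+q)/2,np.linalg.norm(p-q)
def snap(tag):
    for n in("scene","top"):
        im,d=get_image(n);np.save(f"pics/{tag}_{n}.npy",d);cv2.imwrite(f"pics/{tag}_{n}.png",im[:,:,::-1])
def crop(src,dst,u0,v0,u1,v1,k):
    cv2.imwrite(dst,cv2.resize(cv2.imread(src)[v0:v1,u0:u1],None,fx=k,fy=k,interpolation=cv2.INTER_CUBIC))
E
python3 - <<'E'
from h import *
snap("a")
a=cv2.imread("pics/a_scene.png");b=cv2.imread("pics/a_top.png")
cv2.imwrite("pics/a.png",cv2.resize(np.hstack([a,b]),(800,300)))
o=observe();print(o)
for n in("scene","top"):print(get_calibration(n))
E
```

```text
{'clock': 0.1, 'joint_positions': array([ 1.09078405,  0.41182324, -0.0127192 ,  1.59695542,  0.0056295 ,
        1.13430141, -0.08221528]), 'dq': array([ 0.00079534, -0.00040273, -0.00146461, -0.00132785,  0.00024645,
       -0.00168743,  0.00137333]), 'joint_efforts': array([ 3.42507701e-03, -5.89096749e+01,  6.44077118e-01, -2.91709203e+01,
       -5.38555405e-02,  1.45610727e-02,  7.20242656e-05]), 'eef_pos': array([ 0.24994619, -0.57234743,  0.22189309]), 'eef_rot': array([-6.94915506e-04,  9.78873004e-01,  2.04467881e-01, -2.09649087e-04]), 'contact_force': array([-0.87137223, -0.60794093,  0.58721032]), 'ft_torque': array([-0.01298097, -0.02605507, -0.04158132]), 'grasp_force': 0.0, 'width': 0.08764347620943741}
{'fovy': 53.79999030701407, 'cx': 253.20640844819297, 'cy': 194.49466425704387, 'k1': -0.025356666901228807, 'pose': array([[-0.848465  , -0.39850933,  0.34827784,  0.17391121],
       [-0.52909721,  0.65456865, -0.53999632,  0.5647333 ],
       [-0.01277818, -0.64244081, -0.76622876,  0.8774114 ],
       [ 0.        ,  0.        ,  0.        ,  1.        ]])}
{'fovy': 45.84538613313499, 'cx': 255.60723182411462, 'cy': 190.2035653747012, 'k1': -0.007009517286022799, 'pose': array([[ 0.02217051, -0.99106429,  0.13152962,  0.33688565],
       [-0.99967884, -0.02359148, -0.00925485,  0.05825615],
       [ 0.01227513, -0.13128219, -0.99126904,  1.36399208],
       [ 0.        ,  0.        ,  0.        ,  1.        ]])}
```

View pics/a.png

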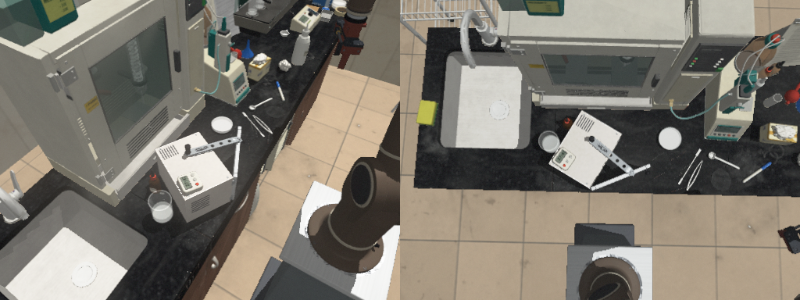

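The composite shows the cabinet at scene px ≈(245,220) and top px ≈(240,190). The bar runs along its top, with the door open to the lower right. Next I'll enlarge both.

```bash
python3 - <<'E'
from h import *
crop("pics/a_scene.png","pics/a_s.png",190,155,320,250,6)
crop("pics/a_top.png","pics/a_t.png",175,130,325,250,5)
E
```

```text
(no output)
```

View pics/a_s.png

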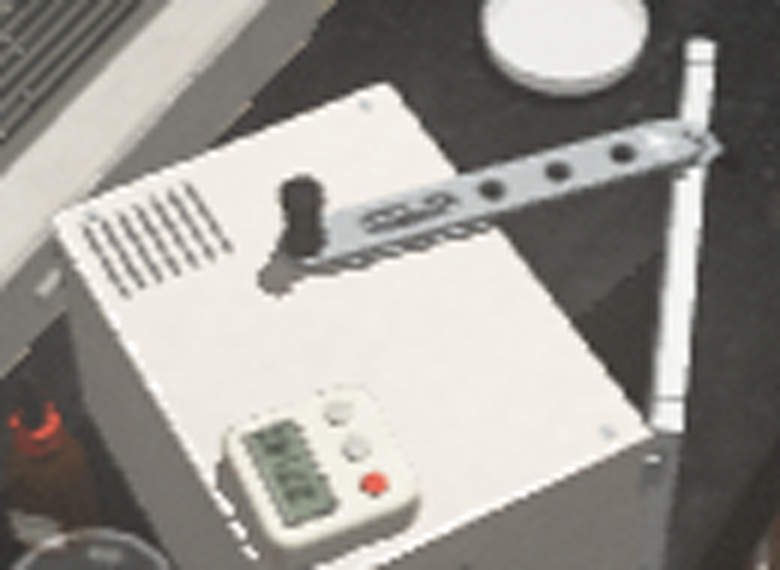

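View pics/a_t.png

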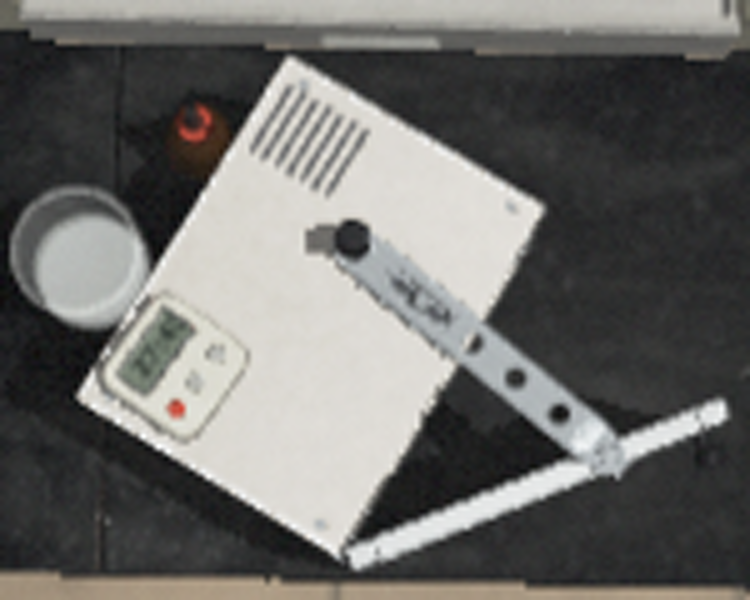

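Scene crop: knob top (302,188), holes (623,153), (558,171), (491,189), and cabinet corners (385,85), (652,435), (55,213). Top crop: knob (352,238), holes (558,413), (515,378), (475,344), and corners (545,207), (345,560), (290,57), (80,400). The pin, in the slot, can't be clearly seen in either one.

```bash
cat >> h.py <<'E'
S=lambda U,V:("scene",(U+.5)/6-.5+190,(V+.5)/6-.5+155)
T=lambda U,V:("top",(U+.5)/5-.5+175,(V+.5)/5-.5+130)
E
python3 - <<'E'
from h import *
np.set_printoptions(precision=4,suppress=True)
for n,s,t in [("knobtop",(302,185),(352,236)),("h34",(623,153),(558,413)),("h64",(558,171),(515,378)),("h94",(491,189),(475,344)),("pivot",(697,148),(605,456)),
 ("cFR",(385,85),(545,207)),("cFL",(652,435),(345,560)),("cBR",(55,213),(290,57)),("doorEnd",(702,40),(724,410)),("doorHinge",(668,425),(353,560))]:
    print(n,*tri(S(*s),T(*t)))
ds=np.load("pics/a_scene.npy");dt=np.load("pics/a_top.npy")
for n,q in [("knob",S(302,187)),("bar",S(440,222)),("h64s",S(525,180))]: 
    print(n,pt(*q,ds[round(q[2]),round(q[1])]))
for n,q in [("knob",T(352,238)),("bar",T(452,325)),("timer",T(240,400))]: 
    print(n,pt(*q,dt[round(q[2]),round(q[1])]))
crop("pics/a_scene.png","pics/sl.png",235,175,275,203,18)
a=cv2.resize(cv2.imread("pics/a_scene.png")[180:204,236:276],None,fx=10,fy=10,interpolation=2)
b=cv2.resize(cv2.imread("pics/a_top.png")[172:204,240:280],None,fx=10,fy=10,interpolation=2)
cv2.imwrite("pics/sl.png",np.vstack([a,b]))
E
```

```text
knobtop [0.5267 0.0758 0.1944] 8.858190762219681e-05
h34 [ 0.439  -0.036   0.1584] 0.0014536810554828048
h64 [ 0.4574 -0.0127  0.1584] 0.0009660931783752378
h94 [0.4763 0.0092 0.1569] 0.0009988436843116225
pivot [ 0.4168 -0.0624  0.1497] 0.0024582321370501445
cFR [ 0.5531 -0.0283  0.1453] 0.00016800623898887722
cFL [0.3617 0.0766 0.1434] 0.004392359498978659
cBR [0.6312 0.1123 0.1505] 0.0020309695287436093
doorEnd [ 0.4446 -0.1262  0.1461] 0.00036342156200079605
doorHinge [0.3598 0.0716 0.1462] 0.00025926378961735823
knob [0.5272 0.0753 0.1924]
bar [0.4861 0.0356 0.156 ]
h64s [ 0.4665 -0.0014  0.1581]
knob [0.5261 0.0758 0.1916]
bar [0.4858 0.0215 0.1563]
timer [0.4437 0.1344 0.1467]
```

View pics/sl.png

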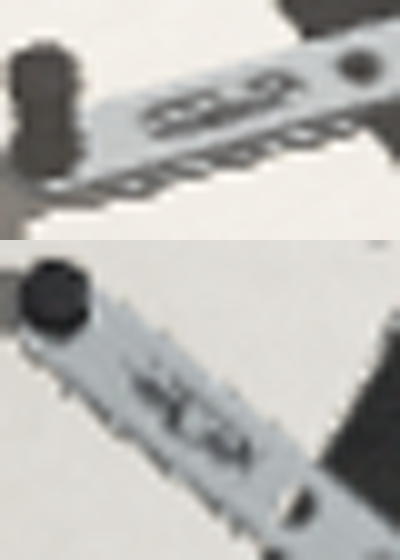

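The measurements agree with the text: bar at 0.156–0.158, door angle about 0.66 rad, knob axis about (0.527, 0.0755). The pin should be near (0.499, 0.040), and I'll measure it once the bar is lifted. Next I check clearance to the oven behind and work out the first move.

```bash
cat >> h.py <<'E'
from scipy.spatial.transform import Rotation as Ro
np.set_printoptions(precision=4,suppress=True)
def go(p,bar=None):
    o=observe();w,x,y,z=o["eef_rot"];R=Ro.from_quat([x,y,z,w]).as_matrix()
    yaw=np.degrees(np.arctan2(R[1,0],R[0,0]))
    print("t",round(o["clock"],2),"tcp",o["eef_pos"],"yaw",round(yaw,1),"w",round(o["width"],4),"F",o["contact_force"],"grip",o["grasp_force"])
    print("shift cm",100*R.T@(np.array(p)-o["eef_pos"]),"turn",None if bar is None else yaw-bar)
E
python3 - <<'E'
from h import *
go([.527,.0755,.250],51.7)
d=np.load("pics/a_top.npy")
P=np.array([[pt("top",u,v,d[v,u]) for u in range(175,325,4)] for v in range(100,150,2)]).reshape(-1,3)
for z in(.05,.2,.25,.3,.35,.4,.5):
    s=P[abs(P[:,2]-z)<.03];print(z,len(s),s[:,0].min() if len(s) else None)
E
```

```text
t 0.1 tcp [ 0.2499 -0.5723  0.2219] yaw 23.6 w 0.0876 F [-0.8714 -0.6079  0.5872] grip 0.0
shift cm [ 51.3216 -48.2815  -2.7473] turn -28.103286280612778
0.05 237 0.6632321582199245
0.2 141 0.6936101772947063
0.25 161 0.6947728115844121
0.3 92 0.6761000792625322
0.35 4 0.6801322378572705
0.4 0 None
0.5 0 None
```

The manual's scale: shifts go in shares of 80 cm and turns go in shares of 90 degrees. Converting my numbers, 46 cm / 80 = 0.575, -43 cm / 80 = -0.5375, -28 degrees / 90 = -0.3111.

Emit:
drive_tool([
  [0, 0, 0, -0.035, 0],
  [0, 0.0563, -0.0525, -0.035, -0.0444],
  [0, 0.1125, -0.105, -0.035, -0.0889],
  [0, 0.1625, -0.15, -0.035, -0.1333],
  [0, 0.2125, -0.2, -0.035, -0.1778],
  [0, 0.275, -0.2563, -0.035, -0.2222],
  [0, 0.325, -0.3063, -0.035, -0.2667],
  [0, 0.375, -0.35, -0.035, -0.3111],
  [0, 0.425, -0.4, -0.035, -0.3111],
  [0, 0.475, -0.45, -0.035, -0.3111],
  [0, 0.525, -0.4938, -0.035, -0.3111],
  [0, 0.575, -0.5375, -0.035, -0.3111],
])

```text
clock: 1.3
eef_pos: [0.4671, -0.0655, 0.2507]
eef_rot: [0.0, 0.9, 0.435, -0.0]
contact_force: [1.2, -1.9, -0.2]
width: 0.0442
grasp_force: 0.0
```

```bash
python3 -c "
from h import *
go([.527,.0755,.215],51.7)"
```

```text
t 1.3 tcp [ 0.4671 -0.0655  0.2507] yaw 51.6 w 0.0442 F [ 1.2035 -1.915  -0.2477] grip 0.0
shift cm [14.7692 -4.0708  3.5624] turn -0.12502625920955523
```

Emit:
drive_tool([
  [0, 0, 0, 0, 0],
  [0, 0, 0, 0, 0],
  [0, 0, 0, 0, 0],
])

```text
clock: 1.6
eef_pos: [0.4664, -0.0685, 0.2503]
eef_rot: [-0.0, 0.901, 0.435, -0.001]
contact_force: [-0.3, -0.1, 0.0]
width: 0.0439
grasp_force: 0.0
```

```bash
python3 -c "
from h import *
go([.527,.0755,.215],51.7)"
```

```text
t 1.6 tcp [ 0.4664 -0.0685  0.2503] yaw 51.5 w 0.0439 F [-0.3446 -0.1458  0.0015] grip 0.0
shift cm [15.0439 -4.2153  3.5185] turn -0.1781662125473673
```

Scaled: 15 cm / 80 = 0.1875, 13 cm / 80 = 0.1625.

Emit:
drive_tool([
  [0, 0.0563, -0.0163, 0.0063, 0],
  [0, 0.1125, -0.0313, 0.0125, 0],
  [0, 0.1625, -0.0463, 0.025, 0],
  [0, 0.1875, -0.0525, 0.0438, 0],
  [0, 0.1875, -0.0525, 0.0438, 0],
  [0, 0.1875, -0.0525, 0.0438, 0],
])

```text
clock: 2.2
eef_pos: [0.5269, 0.0745, 0.2152]
eef_rot: [0.0, 0.901, 0.434, -0.001]
contact_force: [-0.5, 0.0, 0.7]
width: 0.0436
grasp_force: 0.0
```

```bash
python3 - <<'E'
from h import *
go([.527,.0755,.164],51.7)
snap("b")
a=cv2.resize(cv2.imread("pics/b_scene.png")[155:250,190:320],None,fx=3,fy=3,interpolation=2)
b=cv2.resize(cv2.imread("pics/b_top.png")[135:230,190:320],None,fx=3,fy=3,interpolation=2)
cv2.imwrite("pics/b.png",np.hstack([a,b]))
E
```

```text
t 2.2 tcp [0.5269 0.0745 0.2152] yaw 51.5 w 0.0436 F [-0.5097  0.0157  0.6919] grip 0.0
shift cm [ 0.0945 -0.0536  5.1199] turn -0.19425864305119944
```

View pics/b.png

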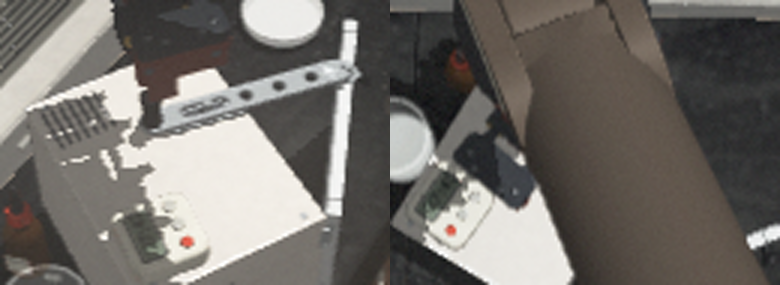

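In the scene view (left), the fingers stand right over the knob and the bar and slot are in view. In the top view the arm hides the bar. Now I lower and close.

Scaled: 5.1 cm / 80 = 0.0638, 4 cm / 80 = 0.05.

Emit:
drive_tool([
  [0, 0.0013, 0, 0.025, 0],
  [0, 0.0013, 0, 0.05, 0],
  [0, 0.0013, 0, 0.0638, 0],
  [0, 0.0013, 0, 0.0638, 0],
  [-0.9, 0.0013, 0, 0.0638, 0],
  [-0.9, 0.0013, 0, 0.0638, 0],
  [-0.9, 0.0013, 0, 0.0638, 0],
  [-0.9, 0.0013, 0, 0.0638, 0],
  [-0.9, 0.0013, 0, 0.0638, 0],
  [-0.9, 0.0013, 0, 0.0638, 0],
])

```text
clock: 3.3
eef_pos: [0.5282, 0.0771, 0.1653]
eef_rot: [0.0, 0.9, 0.435, 0.0]
contact_force: [-1.0, -0.9, 5.7]
width: 0.0174
grasp_force: 30.0
```

Scaled: -4 cm / 80 = -0.05, -3.5 cm / 80 = -0.0438.

Emit:
drive_tool([
  [-0.9, 0, 0, -0.0063, 0],
  [-0.9, -0.0013, 0, -0.0125, 0],
  [-0.9, -0.0025, 0, -0.0188, 0],
  [-0.9, -0.005, 0, -0.025, 0],
  [-0.9, -0.0063, 0, -0.0313, 0],
  [-0.9, -0.0088, 0, -0.0375, 0],
  [-0.9, -0.0113, 0, -0.0438, 0],
  [-0.9, -0.0125, 0, -0.05, 0],
  [-0.9, -0.0125, 0, -0.05, 0],
])

```text
clock: 4.2
eef_pos: [0.5219, 0.0691, 0.2054]
eef_rot: [0.0, 0.9, 0.435, 0.001]
contact_force: [0.1, 0.0, -1.9]
width: 0.0174
grasp_force: 30.0
```

```bash
python3 - <<'E'
from h import *
go([.527,.0755,.205],51.7)
im,d=get_image("scene");np.save("pics/c.npy",d);cv2.imwrite("pics/c0.png",im[:,:,::-1])
crop("pics/c0.png","pics/c.png",200,155,320,245,6)
E
```

```text
t 4.2 tcp [0.5219 0.0691 0.2054] yaw 51.6 w 0.0174 F [ 0.0932  0.0359 -1.9417] grip 29.99964416027069
shift cm [0.8145 0.0011 0.0446] turn -0.12388468801003683
```

View pics/c.png

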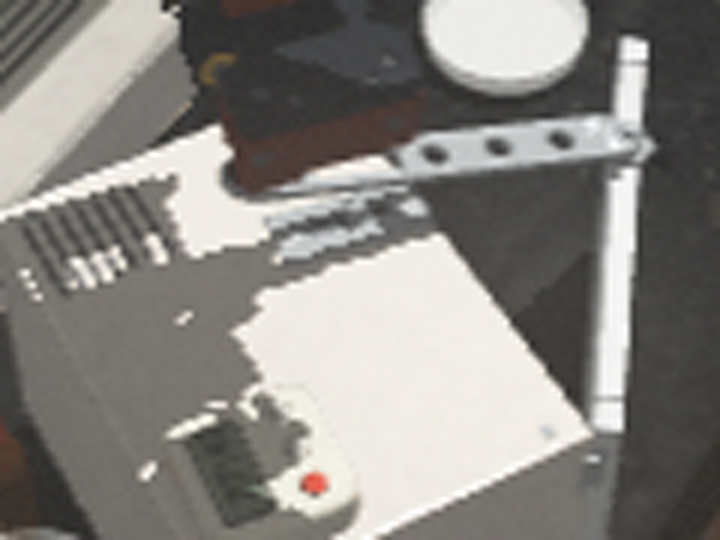

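The bar is off the pin. The keeper plate now shows at crop (275–425, 195–260), with its near-front end at about (425,205), but the pin is hidden by the bar. I swing the bar aside a little to see it.

Scaled: 3.5 cm / 80 = 0.0438, 2.8 cm / 80 = 0.035, 12 degrees / 90 = 0.1333.

Emit:
drive_tool([
  [-0.9, 0, 0.0088, 0, 0.0267],
  [-0.9, 0, 0.0175, 0, 0.0556],
  [-0.9, -0.0013, 0.0263, 0, 0.0778],
  [-0.9, -0.0025, 0.035, 0, 0.1111],
  [-0.9, -0.005, 0.0438, 0, 0.1333],
  [-0.9, -0.005, 0.0438, 0, 0.1333],
])

```text
clock: 4.85
eef_pos: [0.547, 0.0434, 0.2044]
eef_rot: [0.0, 0.941, 0.338, -0.0]
contact_force: [-1.0, -0.3, -2.2]
width: 0.0181
grasp_force: 30.0
```

```bash
python3 - <<'E'
from h import *
go([.527,.0755,.205],51.7)
im,d=get_image("scene");np.save("pics/d.npy",d);cv2.imwrite("pics/d0.png",im[:,:,::-1])
crop("pics/d0.png","pics/d.png",225,165,285,210,12)
E
```

```text
t 4.85 tcp [0.547  0.0434 0.2044] yaw 39.5 w 0.0181 F [-1.0034 -0.2867 -2.1691] grip 29.999869465827942
shift cm [ 0.4955 -3.7489 -0.0616] turn -12.222284719647341
```

View pics/d.png

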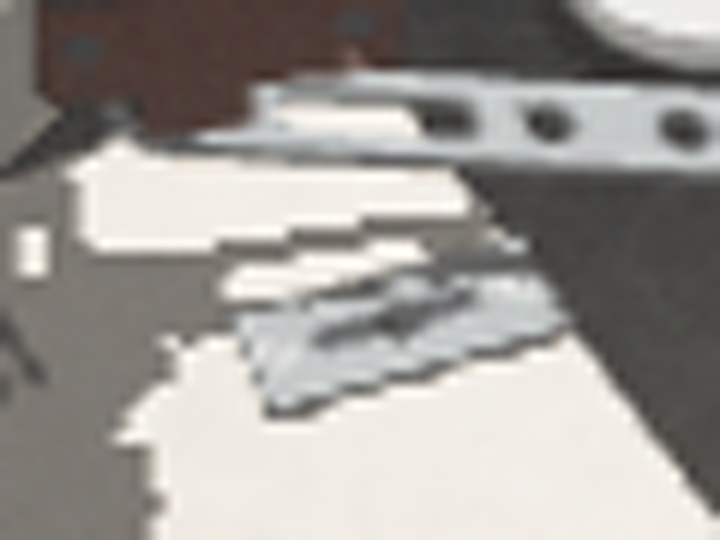

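The plate corners are at crop (240,315), (525,245), (570,325) and (275,415). Around (395,300) there is a light top above a dark side, which looks like the pin. I'll check it against depth.

```bash
python3 - <<'E'
from h import *
d=np.load("pics/d.npy");g=cv2.imread("pics/d0.png",0)
for nm,f in(("z mm",lambda u,v:round(1000*pt("scene",u,v,d[v,u])[2])),("grey",lambda u,v:g[v,u])):
    print(nm);print("     ",*[f"{u:4d}" for u in range(242,274)])
    for v in range(183,201):print(v,*[f"{f(u,v):4d}" for u in range(242,274)])
q=lambda U,V:("scene",(U+.5)/12-.5+225,(V+.5)/12-.5+165)
for c in[(240,315),(525,245),(570,325),(275,415)]:print(atz(*q(*c),.154))
E
```

```text
z mm
       242  243  244  245  246  247  248  249  250  251  252  253  254  255  256  257  258  259  260  261  262  263  264  265  266  267  268  269  270  271  272  273
183  150  150  151  150  151  150  150  148  150  149  151  151  149  151  150  150  154  151  151  150  151  148  150  151    0   -5    0   -2    0   -1    1   -1
184  151  151  150  149  152  151  149  147  148  151  149  149  151  153  148  149  153  150  151  151  149  149  148  151  150    0  154    1   -1   -1    0    1
185  151  151  149  151  150  150  150  149  151  149  151  150  151  148  150  152  151  148  151  149  147  149  151  155  156  152  155   -1    0   -1    0    1
186  148  151  150  150  151  150  150  150  150  149  152  150  151  148  151  152  151  150  150  152  154  153  156  153  156  154  153  156    0   -1   -3    1
187  152  151  149  150  150  150  151  150  152  151  148  151  150  151  151  149  152  152  154  154  154  153  155  156  153  154  153  154    1    0    0   -2
188  147  148  151  152  151  150  148  149  151  152  151  151  154  155  153  155  164  163  164  154  151 
[... 4534 characters left out ...]
 202  206  190  142  110  115  147  218  237  237  238  238  237  238  237  239  237  237  237  236  237  237  237  237
198  234  234  236  236  219  151  203  177  117  107  135  199  236  237  237  237  237  237  237  238  238  238  237  237  237  237  237  238  237  237  238  238
199  232  234  235  235  218  109  112  112  114  173  237  237  236  236  236  237  237  237  237  238  237  237  238  237  237  237  238  237  239  238  239  238
200  233  234  235  234  236  234  234  234  234  235  236  237  237  236  236  236  236  237  236  237  238  238  237  237  237  238  237  239  239  238  236  236
[0.5278 0.0559 0.154 ]
[0.4867 0.008  0.154 ]
[0.4673 0.0224 0.154 ]
[0.507 0.075 0.154]
```

```bash
cat > plan.py <<'E'
from h import *
H=np.array([.361,.0668])
pin=atz("scene",259,188.7,.163)[:2]
def plan(pin,lift,H=H,hole=.064):
    # lift = height (m) of bar underside at the hole above seated; returns door angle, knob grip xy,z
    th=lift/hole if lift else 0; a=np.arcsin(lift/hole)
    r=hole*np.cos(a); v=pin-H; D=np.linalg.norm(v)
    ang=np.arctan2(v[1],v[0])-np.arccos((.145**2+D*D-r*r)/(2*.145*D))
    piv=H+.145*np.array([np.cos(ang),np.sin(ang)]); d=(pin-piv)/np.linalg.norm(pin-piv)
    return np.degrees(ang),piv,np.degrees(np.arctan2(d[1],d[0])),piv+d*(.177*np.cos(a)-.025*np.sin(a)),.154+.177*np.sin(a)+.025*np.cos(a)
if __name__=="__main__":
    print("pin",pin)
    for c in[(.5278,.0559),(.507,.075)]:pass
    u=np.array([.0403,.0502]);u=(u/np.linalg.norm(u));print("pin along plate mm",1000*(pin-[.4972,.0403])@u,1000*(pin-[.4972,.0403])@[-u[1],u[0]])
    for l in(0,.003,.006,.009,.012,.0145):print(l,*plan(pin,l))
E
python3 plan.py
```

```text
pin [0.4963 0.0377]
pin along plate mm -2.587963594959825 -0.886253194036189
0 -38.100633351437935 [ 0.4751 -0.0227] 70.68721445820296 [0.5336 0.1444] 0.179
0.003 -38.07127070067301 [ 0.4752 -0.0226] 70.70864716880273 [0.5332 0.1432] 0.18726939407566345
0.006 -37.982996534948846 [ 0.4753 -0.0224] 70.77317101013328 [0.5325 0.1417] 0.1954836442532406
0.009 -37.83524578625394 [ 0.4755 -0.0221] 70.88147374518631 [0.5318 0.1401] 0.2036421983006889
0.012 -37.62705473391744 [ 0.4758 -0.0217] 71.03473817870737 [0.5308 0.1383] 0.21174411507109642
0.0145 -37.40639868219349 [ 0.4762 -0.0213] 71.19803860654059 [0.5299 0.1366] 0.21845147822872674
```

The pin top is clear in depth (z 0.163) at (0.4963, 0.0377). That is 2.6 mm toward the door from the plate's middle, within its range. Now I bring the door in with the bar held high.

Scaled: -8.2 cm / 80 = -0.1025, 2.6 cm / 80 = 0.0325, -31.7 degrees / 90 = -0.3522.

Emit:
drive_tool([
  [-0.9, 0.005, -0.0088, -0.0025, -0.0333],
  [-0.9, 0.0113, -0.0188, -0.0025, -0.0667],
  [-0.9, 0.0163, -0.0288, -0.0025, -0.1],
  [-0.9, 0.0213, -0.0388, -0.0025, -0.1333],
  [-0.9, 0.0275, -0.0488, -0.0025, -0.1667],
  [-0.9, 0.0325, -0.0588, -0.0025, -0.2],
  [-0.9, 0.0375, -0.0688, -0.0025, -0.2333],
  [-0.9, 0.0438, -0.0788, -0.0025, -0.2667],
  [-0.9, 0.0488, -0.0888, -0.0025, -0.3],
  [-0.9, 0.0538, -0.0975, -0.0025, -0.3333],
  [-0.9, 0.0563, -0.1025, -0.0025, -0.3522],
  [-0.9, 0.0563, -0.1025, -0.0025, -0.3522],
])

```text
clock: 6.1
eef_pos: [0.5287, 0.1374, 0.2067]
eef_rot: [-0.0, 0.812, 0.584, 0.0]
contact_force: [-0.2, 0.3, -2.4]
width: 0.0176
grasp_force: 30.0
```

```bash
python3 - <<'E'
from h import *
go([.5296,.1355,.205],71)
im,d=get_image("scene");np.save("pics/e.npy",d);cv2.imwrite("pics/e0.png",im[:,:,::-1])
crop("pics/e0.png","pics/e.png",205,155,305,230,8)
E
```

```text
t 6.1 tcp [0.5287 0.1374 0.2067] yaw 71.4 w 0.0176 F [-0.1776  0.3302 -2.3561] grip 29.999510049819946
shift cm [-0.1492  0.1443  0.1681] turn 0.4280864199210441
```

View pics/e.png

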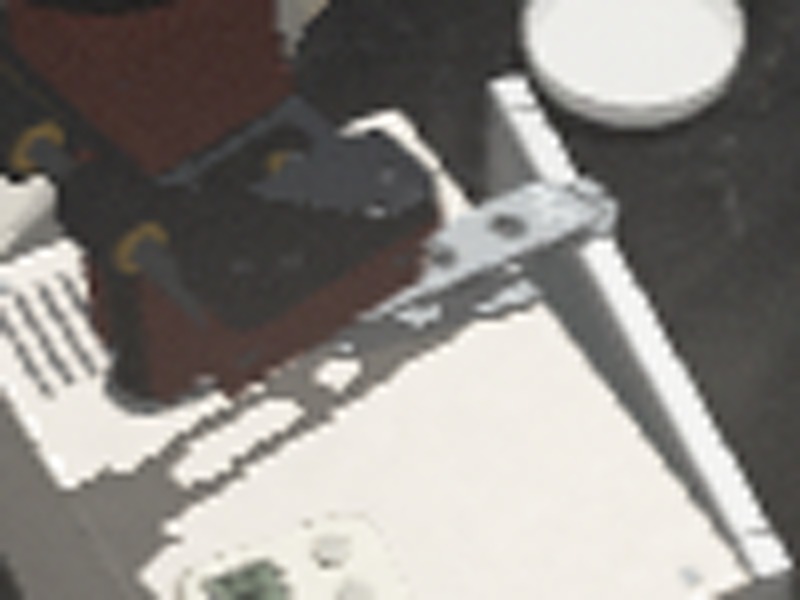

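The bar is over the plate and the door nearly in. The first hole is at crop (507,222) and the middle hole at (443,255). I compare these with the planned pose.

```bash
python3 - <<'E'
from plan import *
from scipy.optimize import least_squares
q=lambda U,V:("scene",(U+.5)/8-.5+205,(V+.5)/8-.5+155)
k=observe()["eef_pos"]
a=np.arcsin((k[2]-.1653)/.179)
h34=atz(*q(507,222),.154+.034*np.sin(a)+.0038);h64=atz(*q(443,255),.154+.064*np.sin(a)+.0038)
print("tilt",np.degrees(a),h34,h64,np.linalg.norm(h64-h34))
# underside positions: shift by 4mm normal (sin a along +d)
d=np.array([np.cos(np.radians(71)),np.sin(np.radians(71))])
print("h64 underside xy",h64[:2]+.0038*np.sin(a)*d,"pin",pin)
# prediction from TCP: pivot on hinge circle at dist L from knob
for off in(0,-.0019):
    kk=k[:2]+off*d;L=.177*np.cos(a)-.030*np.sin(a)
    v=kk-H;D=np.linalg.norm(v);ang=np.arctan2(v[1],v[0])-np.arccos((.145**2+D*D-L*L)/(2*.145*D))
    pv=H+.145*np.array([np.cos(ang),np.sin(ang)]);e=(kk-pv)/np.linalg.norm(kk-pv)
    print("off",off,"door",np.degrees(ang),"pivot",pv,"yaw",np.degrees(np.arctan2(e[1],e[0])),"h64",pv+e*.064*np.cos(a))
E
```

```text
tilt 13.362386330628786 [0.4869 0.0098 0.1657] [0.4938 0.0373 0.1726] 0.029165558952766298
h64 underside xy [0.4941 0.0381] pin [0.4963 0.0377]
off 0 door -36.873723418393475 pivot [ 0.477  -0.0202] yaw 71.69432126650001 h64 [0.4966 0.0389]
off -0.0019 door -37.66703471628025 pivot [ 0.4758 -0.0218] yaw 71.47611671784098 h64 [0.4956 0.0372]
```

Image and model agree with the planned pose to within 2 mm. Now I lower slowly along the arc to just below pin-top height, watching the force.

Scaled: 1.4 cm / 80 = 0.0175, 1 cm / 80 = 0.0125.

Emit:
drive_tool([
  [-0.9, 0.0013, 0.0013, 0.0063, 0],
  [-0.9, 0.0025, 0.0025, 0.0125, 0],
  [-0.9, 0.0038, 0.0025, 0.0175, 0],
  [-0.9, 0.0038, 0.0025, 0.0175, 0],
])

```text
clock: 6.55
eef_pos: [0.5315, 0.1382, 0.1917]
eef_rot: [-0.0, 0.813, 0.583, -0.001]
contact_force: [-1.8, 1.4, -1.5]
width: 0.0177
grasp_force: 30.0
```

Scaled: 0.4 cm / 80 = 0.005, 0.2 cm / 80 = 0.0025.

Emit:
drive_tool([
  [-0.9, 0.0006, 0, 0.0025, 0],
  [-0.9, 0.0013, 0, 0.005, 0],
  [-0.9, 0.0013, 0, 0.005, 0],
])

```text
clock: 6.85
eef_pos: [0.5321, 0.1394, 0.1885]
eef_rot: [0.0, 0.813, 0.583, -0.0]
contact_force: [-1.5, 0.8, -0.2]
width: 0.0178
grasp_force: 30.0
```

Scaled: 0.3 cm / 80 = 0.0038, 0.15 cm / 80 = 0.0019.

Emit:
drive_tool([
  [-0.9, 0.0006, 0, 0.0019, 0],
  [-0.9, 0.0013, 0, 0.0038, 0],
  [-0.9, 0.0013, 0, 0.0038, 0],
])

```text
clock: 7.15
eef_pos: [0.5332, 0.1407, 0.1857]
eef_rot: [0.0, 0.813, 0.583, 0.001]
contact_force: [1.1, 2.2, -2.0]
width: 0.0178
grasp_force: 30.0
```

No contact at 20 mm above seat, where riding on the pin would give about 25 mm, so the pin appears to be entering the hole. I keep going.

Emit:
drive_tool([
  [-0.9, 0.0006, 0, 0.0025, 0],
  [-0.9, 0.0013, 0.0006, 0.005, 0],
  [-0.9, 0.0013, 0.0006, 0.005, 0],
])

```text
clock: 7.45
eef_pos: [0.534, 0.1419, 0.1818]
eef_rot: [-0.0, 0.813, 0.583, 0.001]
contact_force: [2.8, 3.0, -0.3]
width: 0.0178
grasp_force: 30.0
```

Scaled: 0.4 cm / 80 = 0.005, 0.2 cm / 80 = 0.0025.

Emit:
drive_tool([
  [-0.9, 0.0006, 0, 0.0025, 0],
  [-0.9, 0.0013, 0, 0.005, 0],
  [-0.9, 0.0013, 0, 0.005, 0],
])

```text
clock: 7.75
eef_pos: [0.5343, 0.1428, 0.1778]
eef_rot: [-0.0, 0.812, 0.583, 0.001]
contact_force: [3.5, 4.5, 0.3]
width: 0.0174
grasp_force: 30.0
```

The side force points along +tool x, so I ease that way while lowering.

Emit:
drive_tool([
  [-0.9, 0.0019, 0.0006, 0, 0],
  [-0.9, 0.0025, 0.0006, 0.0025, 0],
  [-0.9, 0.0031, 0.0006, 0.005, 0],
  [-0.9, 0.0031, 0.0006, 0.005, 0],
])

```text
clock: 8.15
eef_pos: [0.5347, 0.1441, 0.1732]
eef_rot: [-0.0, 0.813, 0.583, -0.0]
contact_force: [2.8, 1.7, 0.1]
width: 0.0174
grasp_force: 30.0
```

Scaled: 0.4 cm / 80 = 0.005, 0.2 cm / 80 = 0.0025.

Emit:
drive_tool([
  [-0.9, 0.0006, 0, 0.0025, 0],
  [-0.9, 0.0013, 0, 0.005, 0],
  [-0.9, 0.0013, 0, 0.005, 0],
])

```text
clock: 8.45
eef_pos: [0.535, 0.145, 0.1692]
eef_rot: [-0.0, 0.813, 0.583, -0.0]
contact_force: [1.3, 1.8, -1.2]
width: 0.0174
grasp_force: 30.0
```

Scaled: 0.35 cm / 80 = 0.0044, 0.3 cm / 80 = 0.0038.

Emit:
drive_tool([
  [-0.9, 0.0006, 0, 0.0019, 0],
  [-0.9, 0.0013, 0, 0.0038, 0],
  [-0.9, 0.0013, 0, 0.0044, 0],
  [-0.9, 0.0013, 0, 0.0044, 0],
])

```text
clock: 8.85
eef_pos: [0.5353, 0.1458, 0.1659]
eef_rot: [0.0, 0.813, 0.583, -0.0]
contact_force: [0.1, -0.5, 0.2]
width: 0.0176
grasp_force: 30.0
```

Forces are near zero, with the knob about 0.6 mm above its seated height. I release, opening only a little because of the timer, then rise and look.

Scaled: -17 cm / 80 = -0.2125, -13 cm / 80 = -0.1625.

Emit:
drive_tool([
  [-0.35, 0, 0, 0, 0],
  [-0.35, 0, 0, 0, 0],
  [-0.35, 0, 0, 0, 0],
  [-0.35, 0, 0, 0, 0],
  [-0.35, 0, 0, -0.0125, 0],
  [-0.35, 0, 0, -0.0313, 0],
  [-0.35, 0, 0, -0.0625, 0],
  [-0.35, 0, 0, -0.1125, 0],
  [-0.35, 0, 0, -0.1625, 0],
  [-0.35, 0, 0, -0.2125, 0],
  [-0.35, 0, 0, -0.2125, 0],
])

```text
clock: 9.95
eef_pos: [0.5374, 0.1477, 0.3434]
eef_rot: [0.002, 0.813, 0.583, 0.005]
contact_force: [0.4, 0.5, -0.2]
width: 0.0282
grasp_force: 0.0
```

```bash
python3 - <<'E'
from plan import *
snap("f");a=cv2.resize(cv2.imread("pics/f_scene.png")[155:245,200:310],None,fx=7,fy=6.6,interpolation=2)
cv2.imwrite("pics/f.png",a)
o=observe();print(o["clock"],o["eef_pos"],o["contact_force"],o["width"])
d=np.load("pics/f_scene.npy")
E
```

```text
10.05 [0.5358 0.1465 0.3381] [ 0.0272  0.768  -0.3315] 0.02868080316371233
```

View pics/f.png

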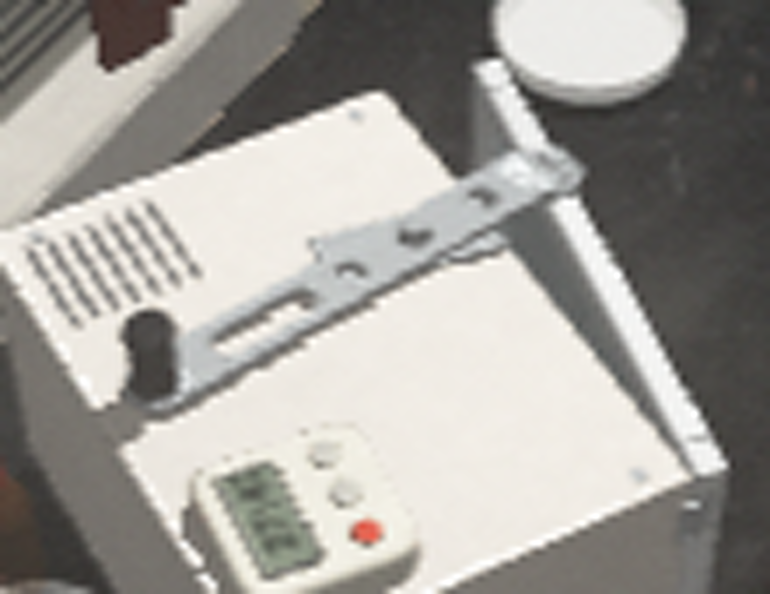

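The bar lies on the plate, and something pokes up in the middle hole at crop (413,235). I check the bar's level and the pin with depth.

```bash
python3 - <<'E'
from h import *
d=np.load("pics/f_scene.npy")
q=lambda U,V:(U/7+200,V/6.6+155)
for n,c in[("near pivot",(515,178)),("34-64",(450,215)),("64-94",(382,253)),("after94",(330,282)),("knob end",(195,355))]:
    u,v=map(round,q(*c));z=[pt("scene",i,j,d[j,i])[2]for i in range(u-1,u+2)for j in range(v-1,v+2)];print(n,round(1000*np.median(z),1))
u0,v0=map(round,q(413,235))
for v in range(v0-4,v0+5):print(v,*[round(1000*pt("scene",u,v,d[v,u])[2])for u in range(u0-6,u0+7)])
u,v=q(150,318);print("knob top",atz("scene",u,v,.190),pt("scene",u,v,d[round(v),round(u)]))
E
```

```text
near pivot 157.6
34-64 158.0
64-94 158.5
after94 157.4
knob end 157.8
187 153 149 152 149 157 159 157 157 158 156 158 159 158
188 150 154 156 157 160 160 164 162 157 158 157 157 158
189 155 158 158 158 158 162 162 161 158 158 157 158 156
190 159 159 159 161 158 161 164 162 155 157 160 158 157
191 157 160 159 156 156 155 157 157 154 157 158 160 158
192 157 158 159 159 158 158 153 152 155 160 159 159 155
193 159 156 160 158 160 159 159 155 157 159 155 154 155
194 159 160 158 158 159 159 156 159 158 154 877 154 152
195 155 158 157 159 158 158 159 154 152 154 151 150 148
knob top [0.5356 0.1412 0.19  ] [0.5357 0.1411 0.1899]
```

The bar is level at 157.4–158.5 mm along its length, and the pin stands through the middle hole with its top at about 163 mm. The gripper is clear, so I hand in.

```bash
python3 -c "
from plant import *
print(finish_job())"
```

```text
the job is handed in; nothing more can be done
None
```

Done: the door is in, the bar's middle hole is over the pin with the bar lying flat on the keeper plate, the knob is released, and I handed the job in at about 10 s; the timer and other things were not touched.

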